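# Square the cooling block up to the stop rail

### The arm

A 7-joint arm with a two-finger parallel gripper is mounted at the origin on the work surface. World frame = base frame: x ahead of the robot, y to its left, z up, the work surface at z = 0. Lengths are in m, angles in rad, forces in N, time in s.
With the tool pointing down it reaches from about 0.425 to 0.875 m from the base axis. Payload 8.4 kg.
Tool frame: the origin (TCP) lies on the centre line of the jaws, within the pads' length; the fingertips stand 25 mm ahead of it and the grasp point (between the pads) lies 6 mm ahead of it (r.nose_length is the distance from the TCP to the fingertips, in m); z points along the fingers, x is the direction in which the jaws open and shut, and the axes are right-handed (so a half turn about z gives the same grasp; the last joint's range is limited). The gripper opens to 85 mm and grips with 20 to 120 N. Pads are 22 mm wide; open, the fingers measure 114 mm over their backs; the gripper's body (76 mm by 85 mm) begins 54 mm behind the grasp point. The pads swing forward as they close: fully open they stand 13 mm farther back than shut.
Start: joints at [1.032, 0.333, 0.04, 1.465, -0.013, 1.343, -0.059], TCP at [0.277, -0.588, 0.256] pointing down, gripper open.
Joint ranges: [-2.58, 2.58], [-0.38, 2.09], [-1.3, 1.39], [0.25, 2.4], [-1.5, 4.64], [0.08, 2.09], [-2.65, 2.65]. Speed limits (rad/s): [2.22, 2.22, 2.79, 2.79, 3.14, 3.14, 3.14].

### API

Orientations are given as a unit quaternion [x, y, z, w].
In Python, from cell import r gives the robot as it stands.
- The arm moves only by the tool step_arm, never from a script. Its argument "moves" is text: rows parted by semicolons, each of 5 numbers parted by spaces: the shift along the tool's x, y, z in cm, then the turn about the tool's z in degrees, then the opening, from -1 (shut) to 1 (fully open). In form: x y z turn claw; .... A call has 1 to 12 rows; each row shifts and turns the commanded pose from where the row before left it, along the tool's axes as they then stand; what a row does not reach is not made up. A row lasts 1/10 s, in which the tool goes at most 50 mm and 8.59 degrees, less where a joint would pass 70% of its speed; a pose out of reach is approached as far as the arm can. A call is refused whole if a number of a shift passes 5 or a number of a turn 8.59, either way. A call with a gripper value outside its range is refused whole. The fingers move at their own pace and stop on an object; "squeeze" is the grip in N (left out, the last holds). Time passes only in rows, so rows that do not move let the fingers close. It gives the time, the measured TCP pose, the force and the opening at its end, in the units of the state.
- r.sense(): the state, without advancing time (a new reading comes with each control period).
- r.get_image(name): name is "scene" or "top" or "wrist"; returns the picture (480x640x3 uint8, red, green, blue); there is no depth.
- r.camera_params(name): a dict with "fx", "fy", "cx", "cy" (pixels), "distortion" ([k1, k2, p1, p2, k3] as OpenCV has them; the pictures are not rectified), "view" (4x4, takes a point from world to camera coordinates); the wrist camera has in their place "hand_eye" (4x4, takes a point from camera to tool coordinates, whose origin is the TCP and whose axes are the tool frame's). Camera axes: x right, y up, looking along -z (the intrinsics and any distortion apply to the point x, -y, -z); pixel columns grow to the right and rows downward; lengths in m; the calibration is good to about 2 mm. A picture is of the moment at which its call begins: read the wrist's pose just before it. camera_params takes no time and is no camera call.
- r.job_done(): hands the job in, once; it reports no verdict.
Trained networks look in the newest picture that a camera, given by its name, has taken for a name from the list of things; names that differ only in an ending like _2 or _b are one class to them, and where a whole thing is asked for, a point or a joint stands for the part that bears it (a point fixed in the world has none). Each returns a list of dicts, best first, with "confidence" (0 to 1); they miss things now and then, are a little off and sometimes report something else, mostly with a low value. They report only what shows in the picture. A call takes as long as a camera call. They do not tell look-alikes from the thing itself.
- r.find_in(camera, label): "xy" ([column, row] as shares, 0 to 1, of the picture: columns of its width, rows of its height, amid what is visible of it).
- r.mark_of(camera, label): "xy" ([column, row] as shares, 0 to 1, of the picture: columns of its width, rows of its height: a listed point, or the origin of a listed thing).
The state is a dict: "time_s": time; "joints": joint angles; "joint_vel": joint speeds; "joint_efforts": joint torques, N m; "position": TCP position; "tool_rot": TCP orientation; "contact_force": force on the tool from outside, world axes, zero at the start; "moment": the same for the moment, N m; "gripper_width": opening from 0.0 (shut) to 1.0 (fully open).
Only numpy, scipy, OpenCV 4.12 (cv2) and the standard library are available. Lean on these libraries where they do the work, as an engineer would, in place of code of your own. Each camera call takes 0.05 s, during which the arm holds its last target. There are 200 camera calls.

### The job

Push the heavy aluminium cooling block round, a corner at a time, until one of its long sides is square to the blue stop rail while the block is still clear of the rail; then push it up until that whole long side lies flat against the rail without overhanging the rail's ends, and move away. Only push: keep the block flat on the bench, never lift or tip it, do not run it into the rail while it is still askew, and leave the bottles, jar, rack and plate where they stand.

Things in the scene. Friction and masses are not known exactly. Their poses are not given: they have to be found in the camera images.
- block: loose aluminium block, 92 mm (own x) by 124 mm (own y), 38 mm high, 4 x 6 dark wells on top, 0.69 to 0.96 kg, slides under 3 to 7 N; too wide to pinch. Origin: centre of its underside; z up. Long sides: its +x and -x faces; either may go against the rail. Starts 55 to 90 degrees from square, either way, a short end roughly towards the rail, origin 130 to 165 mm in front of the rail's face.
- fence: blue stop rail fixed to the bench: straight bar 250 mm long (own y), 18 mm thick, 24 mm high. Origin: at bench height, midway along the flat face towards the robot, against which the block goes; own x points into the rail, away from the robot; z up. Seated, the block's origin is 46 mm in front of this face (own x = -0.046). Two low feet reach back to own x = 54 mm.
- bottle: bystander: clear bottle, 72 mm across, 145 mm high, white cap; origin at the centre of its underside. Not to be moved.
- wash: bystander: small white bottle, 40 mm across, 100 mm high; origin at the centre of its underside. Not to be moved.
- rack: bystander: orange tube rack, 85 x 125 mm, 45 mm high; origin at the centre of its underside. Not to be moved.
- plate: bystander: white well plate, 86 x 128 mm, 14 mm high; origin at the centre of its underside. Not to be moved.
- jar: bystander: small jar with a blue lid, 38 mm across, 60 mm high, behind the rail; origin at the centre of its underside. Not to be moved.
Mind the look-alikes: they are no part of the job. Several things look just like the block: the one meant starts farthest to the robot's left.

How it is judged:
By the outcome, as a careful person would: the job done as asked, in the order asked, and still so for the second after the job is handed in, with the robot touching nothing.
It also fails if it takes over 67 s, if anything falls off the work surface, if the arm or the gripper's body presses on something with over 40 N, if the wrist force passes 120 N, or if a joint passes its speed limit or range.

## Working session

There is one attempt and no reset: what is moved stays moved. The work goes in short steps, Python scripts to look and compute and a tool call to move; the robot and the scene stay as the last step left them, time stands still between calls to the robot, and variables do not carry over. Pictures are saved under pics/ and viewed, about 8 in all and at most 12, crops included, and the job is handed in when it is done.

Besides the shell and the picture viewer there is one more tool, called by a JSON object that holds its "name" and its "arguments", one argument or row to a line. step_arm: Moves the arm, as the interface text tells. Its arguments: {"type":"object","properties":{"moves":{"type":"string"},"squeeze":{"type":"number"}},"required":["moves"]}

```bash
mkdir -p pics; ls
python3 - <<'E'
from cell import r
import cv2,numpy as np
s=r.sense();print(s['time_s'],s['position'],s['tool_rot'],s['contact_force'])
for c in("scene","top"):
    im=r.get_image(c);cv2.imwrite(f"pics/{c}0.png",im[...,::-1])
    p=r.camera_params(c);print(c,p)
    for l in("block","fence"):print(l,r.mark_of(c,l))
print(r.camera_params("wrist"))
E
```

```text
pics
0.0 [ 0.27654246 -0.58779146  0.25541642] [ 8.44315993e-01 -5.35845004e-01 -7.02541556e-04 -3.77132390e-04] [-0.18481888  0.66704289  0.24126788]
scene {'fx': 604.9125375002285, 'fy': 604.9125375002285, 'cx': 316.25963275329224, 'cy': 234.6931726790555, 'distortion': array([0.00213155, 0.        , 0.        , 0.        , 0.        ]), 'view': array([[-6.77002458e-01,  7.35980675e-01,  3.44022533e-04,
         4.01762818e-01],
       [-4.19795063e-01, -3.86538409e-01,  8.21194352e-01,
         1.90819111e-01],
       [ 6.04516151e-01,  5.55806176e-01,  5.70648507e-01,
        -1.63127634e+00],
       [ 0.00000000e+00,  0.00000000e+00,  0.00000000e+00,
         1.00000000e+00]])}
block [{'xy': [0.5273, 0.3769], 'confidence': 0.88}, {'xy': [0.5184, 0.5208], 'confidence': 0.87}, {'xy': [0.4347, 0.4556], 'confidence': 0.59}]
fence [{'xy': [0.4691, 0.599], 'confidence': 0.65}]
top {'fx': 613.4877730682323, 'fy': 613.4877730682323, 'cx': 316.3710898125844, 'cy': 233.76956203437672, 'distortion': array([0.03942473, 0.        , 0.        , 0.        , 0.        ]), 'view': array([[-9.163
[... 414 characters left out ...]
nce': 0.67}, {'xy': [0.4852, 0.5038], 'confidence': 0.62}]
fence [{'xy': [0.4586, 0.3706], 'confidence': 0.94}, {'xy': [0.2666, 0.4417], 'confidence': 0.49}]
{'fx': 360.3609824084424, 'fy': 360.3609824084424, 'cx': 320.582092096728, 'cy': 240.71752647166286, 'distortion': array([-0.06497072,  0.        ,  0.        ,  0.        ,  0.        ]), 'hand_eye': array([[ 9.99999343e-01, -5.84137357e-04, -9.86170647e-04,
         2.05686013e-04],
       [-8.29236116e-04, -9.62679984e-01, -2.70641020e-01,
        -6.84745635e-02],
       [-7.91275212e-04,  2.70641660e-01, -9.62679836e-01,
        -1.17758217e-01],
       [ 0.00000000e+00,  0.00000000e+00,  0.00000000e+00,
         1.00000000e+00]])}
```

View pics/top0.png

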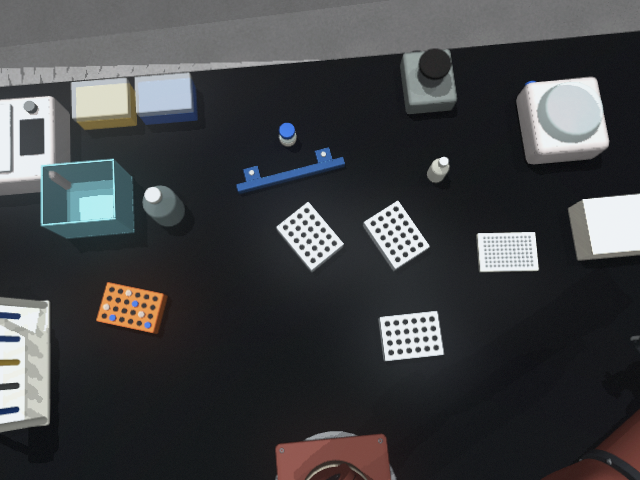

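View pics/scene0.png

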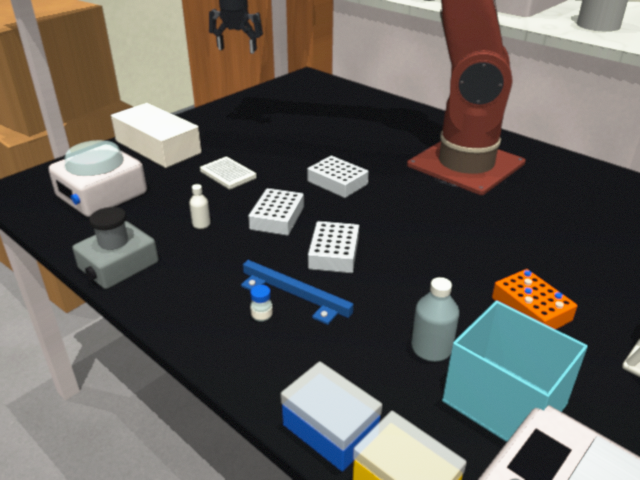

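The top view shows the target block at (310,236). The look-alikes are at (396,235) and (411,336), the rail face runs from (238,189) to (344,163), and the jar behind it is at (288,135).

```bash
cat > h.py <<'E'
from cell import r
import cv2,numpy as np
from scipy.spatial.transform import Rotation as R
def K(p):return np.array([[p['fx'],0,p['cx']],[0,p['fy'],p['cy']],[0,0,1.]])
def p2w(cam,px,z):
    p=r.camera_params(cam);u=cv2.undistortPoints(np.array(px,float).reshape(-1,1,2),K(p),p['distortion'])[:,0]
    V=p['view'];o=-V[:3,:3].T@V[:3,3];d=np.c_[u[:,0],-u[:,1],-np.ones(len(u))]@V[:3,:3]
    return o+d*((z-o[2])/d[:,2])[:,None]
def w2p(cam,X):
    p=r.camera_params(cam);V=p['view'];c=np.atleast_2d(X)@V[:3,:3].T+V[:3,3]
    return cv2.projectPoints(c*[1,-1,-1],np.zeros(3),np.zeros(3),K(p),p['distortion'])[0][:,0]
def fence(im):
    # far top edge ends etc: blue mask, top face
    h=cv2.cvtColor(im,cv2.COLOR_RGB2HSV);m=cv2.inRange(h,(105,120,50),(125,255,255))
    return m
def block(near,im=None):
    """fit top face (white blob nearest `near` world xy); returns centre xy, angle of long axis"""
    im=r.get_image("top") if im is None else im
    m=((im.min(2)>110)&(im.max(2).astype(int)-im.min(2)<40)).astype(np.uint8)
    m=cv2.morphologyEx(m,cv2.MORPH_CLOSE,np.ones((9,9)))
    n,l,st,c=cv2.connectedComponentsWithStats(m)
    q=w2p("top",[*near,.038])[0];ok=[i for i in range(1,n) if 1200<st[i,4]<9000]
    i=min(ok,key=lambda i:np.hypot(*(c[i]-q)))
    cs=max(cv2.findContours((l==i).astype(np.uint8),0,1)[0],key=cv2.contourArea)[:,0]
    w=p2w("top",cs,.038)[:,:2]
    (cx,cy),(a,b),t=cv2.minAreaRect((w*1000).astype(np.float32))
    t=t if a>b else t+90
    return np.array([cx,cy])/1000,(t+90)%180-90,(a,b),im
E
python3 - <<'E'
from h import *
s=cv2.imread("pics/top0.png")[...,::-1].copy()
print(p2w("top",[[.4586*640,.3706*480]],0))
print("blk approx",p2w("top",[[310,236]],.038))
for q in([310,236],[396,235],[411,336]):
    print(block(p2w("top",[q],.038)[0,:2],s)[:3])
m=fence(s);ys,xs=np.nonzero(m[140:200,225:350])
print(len(xs))
# near-edge bottom row per column
pts=[]
for c in range(240,344):
    k=np.nonzero(m[150:200,c])[0]
    if len(k):pts.append((c,150+k.max(),150+k.min()))
pts=np.array(pts);print(pts[::12])
big=cv2.resize(s[130:290,225:445],None,fx=3.6,fy=3.6,interpolation=2);cv2.imwrite("pics/crop1.png",big[...,::-1])
for l in("bottle","wash","jar","rack","plate"):
    d=r.mark_of("top",l) ;print(l,[(x['confidence'],p2w("top",[np.array(x['xy'])*[640,480]],0)[0,:2].round(3)) for x in d])
E
```

```text
[[0.68866913 0.02789309 0.        ]]
blk approx [[0.54192054 0.0026924  0.038     ]]
(array([0.54369312, 0.00398578]), 34.108097076416016, (125.14248657226562, 92.82693481445312))
(array([ 0.52905908, -0.18497699]), 27.4261531829834, (125.0751953125, 92.46488952636719))
(array([ 0.30939859, -0.19027238]), -89.02548491954803, (92.72012329101562, 125.53809356689453))
1498
[[240 192 183]
 [252 190 167]
 [264 187 177]
 [276 184 174]
 [288 180 171]
 [300 177 167]
 [312 174 164]
 [324 171 150]
 [336 168 158]]
bottle [(0.83, array([0.641, 0.315]))]
wash [(0.78, array([ 0.671, -0.296])), (0.6, array([0.546, 0.004]))]
jar [(0.67, array([0.786, 0.037]))]
rack [(0.86, array([0.421, 0.4  ]))]
plate [(0.72, array([ 0.474, -0.432]))]
```

View pics/crop1.png

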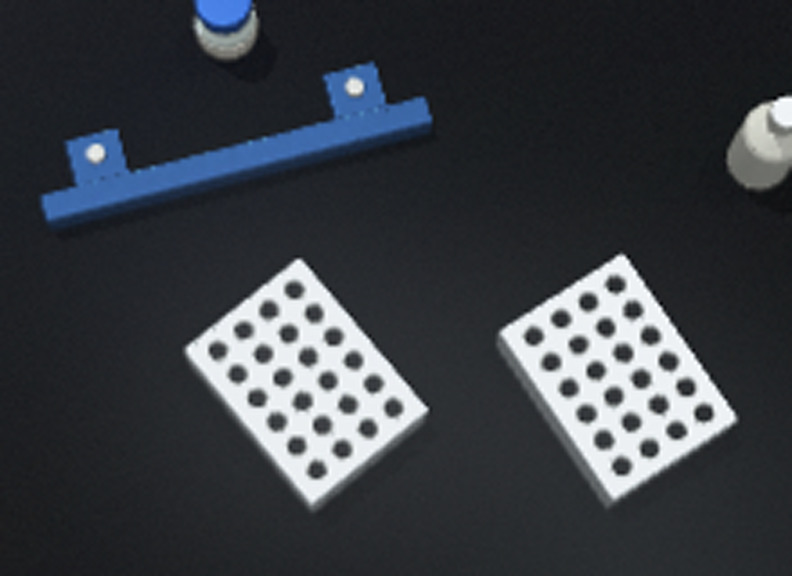

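Run:
```python
from h import *
from scipy.optimize import minimize
s=cv2.imread("pics/top0.png")[...,::-1].copy()
for c in(270,305):print(s[160:196,c].tolist())
m=((s[...,2].astype(int)-s[...,0])>22)
m[:140]=0;m[200:]=0;m[:,:225]=0;m[:,352:]=0
def sil(p,feet=False):
    x,y,t=p;Rm=np.array([[np.cos(t),-np.sin(t)],[np.sin(t),np.cos(t)]])
    P=[[*(Rm@[a,b]+[x,y]),z] for a in(0,.018) for b in(-.125,.125) for z in(0,.024)]
    h=cv2.convexHull((w2p("top",P)*16).astype(np.int32));q=np.zeros(m.shape,np.uint8)
    cv2.fillConvexPoly(q,h,1,cv2.LINE_8,4);return q>0
def cost(p):
    q=sil(p);# ignore feet: mask above the bar inside feet is only counted weakly
    far=cv2.dilate(q.astype(np.uint8),np.ones((9,9)))>0
    return ((q^m)&far).sum()+0
best=None
for t0 in(.05,.12,.2):
    for x0 in (.675,.685,.695):
        o=minimize(cost,[x0,.03,t0],method='Nelder-Mead',options=dict(initial_simplex=[[x0,.03,t0],[x0+.01,.03,t0],[x0,.04,t0],[x0,.03,t0+.05]]))
        if best is None or o.fun<best.fun:best=o
print(best.x,np.degrees(best.x[2]),best.fun,sil(best.x).sum(),m.sum())
```

```text
[[27, 29, 36], [29, 32, 38], [28, 32, 38], [28, 32, 38], [30, 33, 39], [28, 32, 39], [29, 34, 37], [33, 35, 40], [30, 33, 39], [29, 33, 38], [30, 34, 40], [30, 34, 39], [29, 33, 38], [32, 36, 41], [30, 34, 39], [40, 61, 93], [59, 99, 159], [63, 107, 171], [64, 108, 171], [63, 106, 170], [65, 107, 172], [64, 107, 172], [56, 93, 151], [36, 58, 93], [29, 43, 65], [28, 42, 64], [27, 33, 44], [24, 28, 33], [25, 29, 34], [29, 32, 38], [33, 37, 42], [33, 37, 43], [33, 36, 42], [34, 37, 42], [34, 37, 41], [33, 38, 42]]
[[26, 29, 35], [28, 33, 38], [29, 33, 38], [28, 32, 36], [26, 32, 37], [30, 34, 39], [40, 62, 94], [60, 99, 158], [63, 107, 171], [62, 106, 171], [62, 106, 171], [63, 107, 173], [64, 107, 174], [56, 93, 150], [36, 58, 91], [29, 43, 65], [28, 41, 58], [22, 28, 37], [25, 28, 34], [26, 29, 34], [31, 35, 39], [32, 35, 40], [33, 36, 40], [35, 38, 43], [34, 37, 43], [35, 39, 43], [35, 38, 42], [33, 36, 42], [36, 38, 44], [34, 37, 43], [35, 38, 44], [34, 36, 42], [36, 39, 43], [38, 41, 45], [38, 40, 45], [36, 38, 42]]
[0.68472101 0.03310678 0.17127853] 9.813536895731295 229.0 1300 1550
```

```bash
python3 - <<'E'
from h import *
s=cv2.imread("pics/top0.png")[...,::-1].copy().astype(float)
b=s[...,2];cols=np.r_[246:338:2];top=[];bot=[];far=[]
for c in cols:
    g=b[:,c]; r0=int(181+ (c-276)*-.255)  # a row in the near top edge region
    # near top edge: crossing of 120 downward; ; bottom: crossing of 50
    k=next(k for k in range(r0-6,r0+12) if g[k]>=120>g[k+1]);top.append(k+(g[k]-118)/(g[k]-g[k+1]))
    k=next(k for k in range(r0,r0+14) if g[k]>=50>g[k+1]);bot.append(k+(g[k]-50)/(g[k]-g[k+1]))
for v,z in((top,.024),(bot,0)):
    w=p2w("top",np.c_[cols,v],z);a=np.polyfit(w[:,1],w[:,0],1);res=w[:,0]-np.polyval(a,w[:,1])
    print(z,"x at y=.03",np.polyval(a,.033),"ang deg",-np.degrees(np.arctan(a[0])),res.std())
E
sed -n 1,5p h.py >/dev/null
```

```text
0.024 x at y=.03 0.6836683422891604 ang deg 9.888363479738233 0.00017063451899980593
0 x at y=.03 0.6842544882084886 ang deg 9.898221514945622 0.00023027589703935252
```

{"name": "step_arm", "arguments": {
  "moves": "0 0 0 7.65 -1; 0 0 0 7.65 -1; -2.7 -2.4 0 0 -1; -2.7 -2.4 0 0 -1; -2.7 -2.4 0 0 -1; -2.7 -2.4 0 0 -1; -2.7 -2.4 0 0 -1; -2.7 -2.4 0 0 -1; -2.7 -2.4 0 0 -1; -2.7 -2.4 0 0 -1; -2.7 -2.4 0 0 -1; -2.7 -2.4 0 0 -1"
}}

```text
time_s: 1.75
position: [0.4673, -0.2796, 0.2566]
tool_rot: [0.765, -0.644, 0.0, -0.0]
contact_force: [0.4, 0.2, -0.1]
gripper_width: 0.001
```

```bash
cat >> h.py <<'E'
FO=np.array([.684,.033]);FA=np.radians(9.9);FR=np.array([[np.cos(FA),-np.sin(FA)],[np.sin(FA),np.cos(FA)]])
def toF(p):return FR.T@(np.asarray(p)[:2]-FO)
def tool():
    s=r.sense();x=R.from_quat(s['tool_rot']).as_matrix()[:,0]
    print("t",round(s['time_s'],2),"tool F mm",(toF(s['position'])*1000).round(1),"z",round(s['position'][2]*1000,1),"yaw err",round(np.degrees(np.arctan2(x[1],x[0]))+80.1,2),"force",np.round(s['contact_force'],1),"w",round(s['gripper_width'],2))
def blk(near=None):
    w=FO+FR@np.array(near) if near is not None else np.array([.5437,.004])
    c,t,ab,im=block(w);print("block F mm",(toF(c)*1000).round(1),"long axis vs rail (0=square)",round(((t-99.9)+90)%180-90,2),np.round(ab,1));return im
E
python3 -c "
from h import *
tool();print(r.nose_length)"
```

```text
t 1.75 tool F mm [-267.2 -270.7] z 256.6 yaw err -0.01 force [ 0.4  0.2 -0.1] w 0.0
0.025
```

{"name": "step_arm", "arguments": {
  "moves": "-2.8 -2.5 0 0 -1; -2.8 -2.5 0 0 -1; -2.8 -2.5 0 0 -1; -2.8 -2.5 0 0 -1; -2.8 -2.5 0 0 -1; -2.8 -2.5 0 0 -1; -2.7 -2.5 0 0 -1; -2.7 -2.4 0 0 -1; 0 0 4.4 0 -1; 0 0 4.4 0 -1; 0 0 4.4 0 -1; 0 0 3.5 0 -1"
}}

```text
time_s: 2.95
position: [0.6237, -0.028, 0.0868]
tool_rot: [0.765, -0.643, -0.001, 0.001]
contact_force: [0.3, -0.5, -1.0]
gripper_width: -0.0
```

```bash
python3 -c "
from h import *
tool();im=r.get_image('wrist');cv2.imwrite('pics/w1.png',im[...,::-1])"
```

```text
t 2.95 tool F mm [-69.9 -49.7] z 86.8 yaw err 0.0 force [ 0.3 -0.5 -1. ] w -0.0
```

View pics/w1.png

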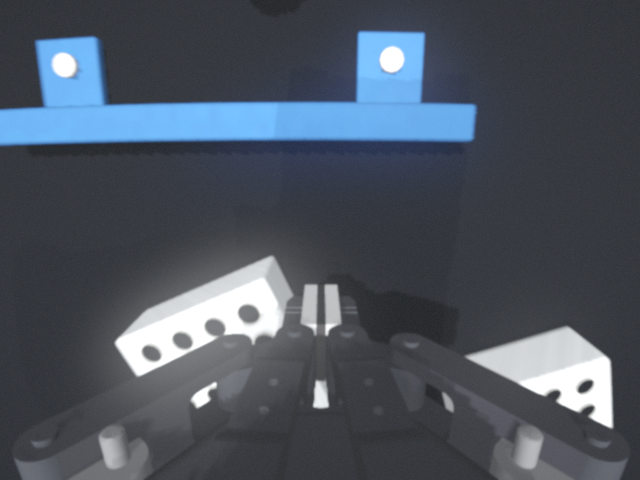

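Wrist picture: the closed fingers are beside the block's far end (its corner at (272,258)), in clear space. The rail is level at row 140, so the yaw is right.

{"name": "step_arm", "arguments": {
  "moves": "0 0 2.2 0 -1; 0 0 2.2 0 -1; 0 0 0 0 -1; -0.4 0.2 0 0 -1; -0.4 0.2 0 0 -1; -0.4 0.2 0 0 -1; -0.4 0.2 0 0 -1; -0.4 0.25 0 0 -1; -0.4 0.3 0 0 -1; -0.4 0.3 0 0 -1; -0.4 0.3 0 0 -1"
}}

```text
time_s: 4.1
position: [0.5998, 0.0005, 0.0455]
tool_rot: [0.765, -0.643, 0.0, -0.0]
contact_force: [4.7, -1.8, 2.5]
gripper_width: 0.001
```

```bash
cat >> h.py <<'E'
def blkc(near,show=None):
    """fit rect pose to mask by known size, robust to occlusion: search in fence frame"""
    from scipy.optimize import minimize
    im=r.get_image("top");m=((im.min(2)>110)&(im.max(2).astype(int)-im.min(2)<40)).astype(np.uint8)
    m=cv2.morphologyEx(m,cv2.MORPH_CLOSE,np.ones((9,9)))
    def sil(p):
        u=np.array([np.cos(p[2]),np.sin(p[2])]);v=np.array([-u[1],u[0]])
        P=[[*(FO+FR@(np.array(p[:2])+a*.062*u+b*.046*v)),.038] for a,b in((1,1),(1,-1),(-1,-1),(-1,1))]
        q=np.zeros(m.shape,np.uint8);cv2.fillConvexPoly(q,(w2p("top",P)*16).astype(np.int32),1,cv2.LINE_8,4);return q
    def cost(p):
        q=sil(p);return ((q>0)&(m==0)).sum()+((cv2.dilate(q,np.ones((15,15)))>0)&(q==0)&(m>0)).sum()
    b=None
    for da in(-.35,-.15,0,.15,.35):
        x0=np.array([*near[:2],np.radians(near[2])+da])
        o=minimize(cost,x0,method='Nelder-Mead',options=dict(initial_simplex=[x0,x0+[.015,0,0],x0+[0,.015,0],x0+[0,0,.2]],xatol=1e-5,fatol=.5))
        if b is None or o.fun<b.fun:b=o
    x=b.x;print("block F mm",(x[:2]*1000).round(1),"long axis deg in F",round(np.degrees(x[2]),1),"cost",b.fun)
    if show:cv2.imwrite(show,cv2.resize(im[130:330,200:460],None,fx=3,fy=3)[...,::-1])
E
python3 -c "
from h import *
tool();blk();blkc([-.15,.0,40],'pics/t2.png')"
```

```text
t 4.1 tool F mm [-88.5 -17.6] z 45.5 yaw err -0.01 force [ 4.7 -1.8  2.5] w 0.0
block F mm [-190.  -188.3] long axis vs rail (0=square) -72.57 [125.1  92.1]
block F mm [-164.8   13.6] long axis deg in F 32.2 cost 1327.0
```

View pics/t2.png

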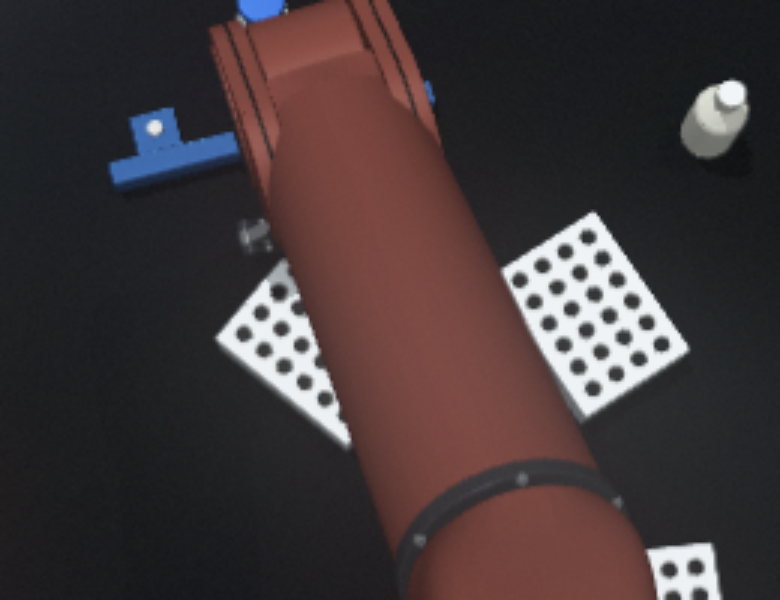

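The arm hides the right half of the block in the top view. Its left long edge shows from (272,243) to (316,279) in full-picture pixels. I'll use that edge and check the scene camera.

Run:
```python
from h import *
a=np.array([toF(p) for p in p2w("top",[[272.3,242.7],[315.7,279],[295.5,217.5]],.038)]);print((a*1000).round(1))
d=a[0]-a[1];t=np.arctan2(d[1],d[0]);print("angle",np.degrees(t),"len",np.hypot(*d)*1000)
u=d/np.hypot(*d);n=np.array([-u[1],u[0]]);print("centre",((a[0]-.062*u-.046*n)*1000).round(1))
im=r.get_image("scene");cv2.imwrite("pics/s2.png",cv2.resize(im[120:330,200:460],None,fx=3,fy=2.8)[...,::-1])
```

```text
[[-138.1   77.8]
 [-239.7    7.2]
 [ -96.7   14.6]]
angle 34.76441325088141 len 123.68236117088142
centre [-162.8    4.6]
```

View pics/s2.png

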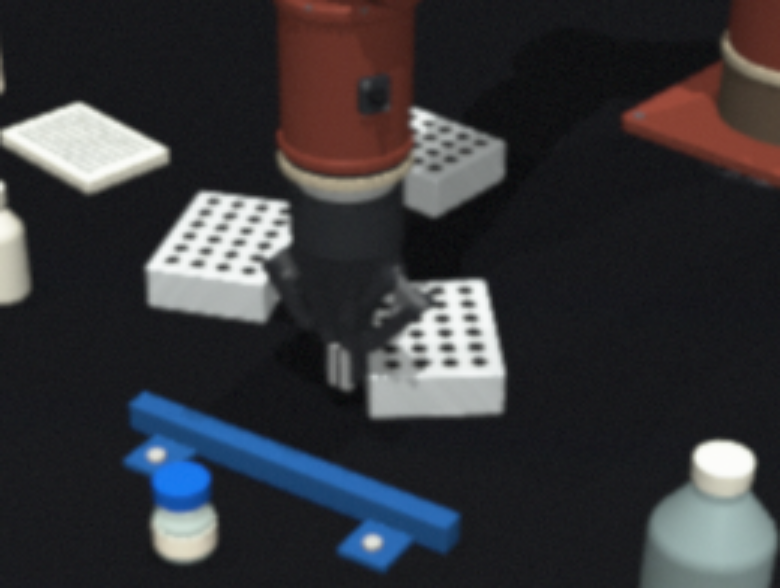

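{"name": "step_arm", "arguments": {
  "moves": "-0.46 0.12 0 0 -1; -0.46 0.14 0 0 -1; -0.46 0.16 0 0 -1; -0.46 0.18 0 0 -1; -0.45 0.2 0 0 -1; -0.45 0.22 0 0 -1; -0.45 0.25 0 0 -1"
}}

```text
time_s: 4.95
position: [0.5815, 0.03, 0.0452]
tool_rot: [0.766, -0.643, -0.0, 0.0]
contact_force: [1.4, -1.1, -1.2]
gripper_width: 0.001
```

```bash
cat >> h.py <<'E'
def wfit(near,cam=("top","scene")):
    """fit pose to whichever cams; missing pixels weighted low, spill weighted high; hidden arm/gripper parts tolerated"""
    from scipy.optimize import minimize
    M={}
    for c in cam:
        im=r.get_image(c).astype(int);m=((im.min(2)>75)&(im.max(2)-im.min(2)<40)).astype(np.uint8)
        M[c]=cv2.morphologyEx(m,cv2.MORPH_CLOSE,np.ones((7,7)))
    def sil(p,c):
        u=np.array([np.cos(p[2]),np.sin(p[2])]);v=np.array([-u[1],u[0]])
        P=[[*(FO+FR@(np.array(p[:2])+a*.062*u+b*.046*v)),z] for a,b in((1,1),(1,-1),(-1,-1),(-1,1)) for z in(.002,.038)]
        q=np.zeros((480,640),np.uint8);cv2.fillConvexPoly(q,cv2.convexHull((w2p(c,P)*16).astype(np.int32)),1,cv2.LINE_8,4);return q
    def cost(p):
        e=0
        for c,m in M.items():
            q=sil(p,c);e+=.5*((q>0)&(m==0)).sum()+((cv2.dilate(q,np.ones((13,13)))>0)&(q==0)&(m>0)).sum()
        return e
    b=None
    for da in(-.25,-.1,.1,.25):
        x0=np.array([*near[:2],np.radians(near[2])+da])
        o=minimize(cost,x0,method='Nelder-Mead',options=dict(initial_simplex=[x0,x0+[.02,0,0],x0+[0,.02,0],x0+[0,0,.2]],xatol=1e-5,fatol=.5))
        if b is None or o.fun<b.fun:b=o
    print("wfit F mm",(b.x[:2]*1000).round(1),"deg",round(np.degrees(b.x[2]),1),b.fun)
E
python3 -c "
from h import *
tool();wfit([-.175,.02,50]);wfit([-.175,.02,50],['scene'])
cv2.imwrite('pics/t3.png',cv2.resize(r.get_image('top')[130:330,200:460],None,fx=3,fy=3)[...,::-1])"
```

```text
t 4.95 tool F mm [-101.5   14.6] z 45.2 yaw err 0.01 force [ 1.4 -1.1 -1.2] w 0.0
wfit F mm [-172.4   21.6] deg 53.1 1407.5
wfit F mm [-172.2   20.6] deg 54.3 381.5
```

View pics/t3.png

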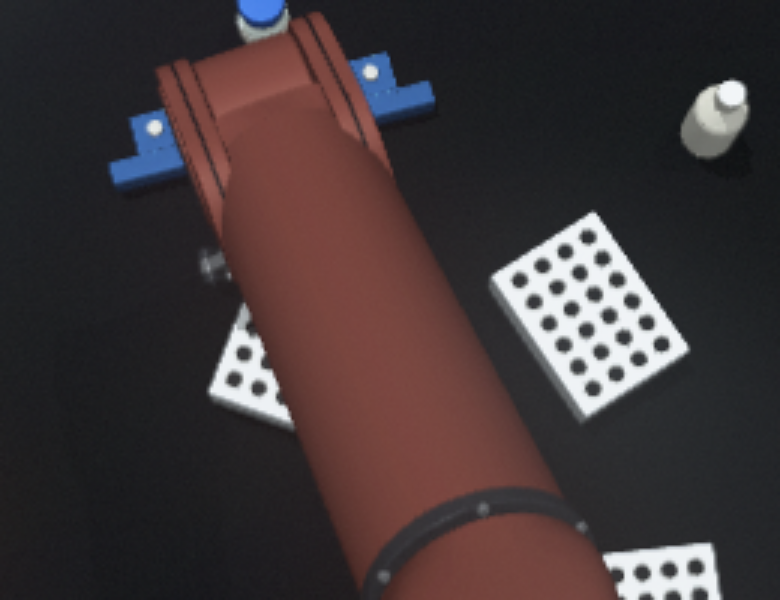

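Top view: the left corner is at (270,261). The fit gives about 52°, centre (-172, 21) mm in the rail frame. The near end is next, pushed from behind toward the rail.

{"name": "step_arm", "arguments": {
  "moves": "0.6 -0.8 0 0 -1; 0 0 -4 0 -1; 0 0 -4 0 -1; -0.48 3.16 0 0 -1; -0.48 3.16 0 0 -1; -0.48 3.16 0 0 -1; -0.48 3.16 0 0 -1; -0.48 3.16 0 0 -1; 0 0 0 0 -1; 0 0 0 0 -1"
}}

```text
time_s: 6.15
position: [0.4316, 0.0209, 0.1259]
tool_rot: [0.765, -0.644, 0.001, -0.0]
contact_force: [1.1, 0.1, 0.4]
gripper_width: 0.006
```

```bash
python3 -c "
from h import *
tool();wfit([-.175,.02,50]);wfit([-.175,.02,50],['scene']);blkc([-.175,.02,52])
cv2.imwrite('pics/t4.png',cv2.resize(r.get_image('top')[130:330,200:460],None,fx=3,fy=3)[...,::-1])"
```

```text
t 6.15 tool F mm [-250.7   31.5] z 125.9 yaw err -0.04 force [1.1 0.1 0.4] w 0.01
wfit F mm [-172.2   19.5] deg 54.3 1319.0
wfit F mm [-172.9   19.4] deg 54.6 25.5
block F mm [ 500.8 -270. ] long axis deg in F -479.3 cost 0.0
```

View pics/t4.png

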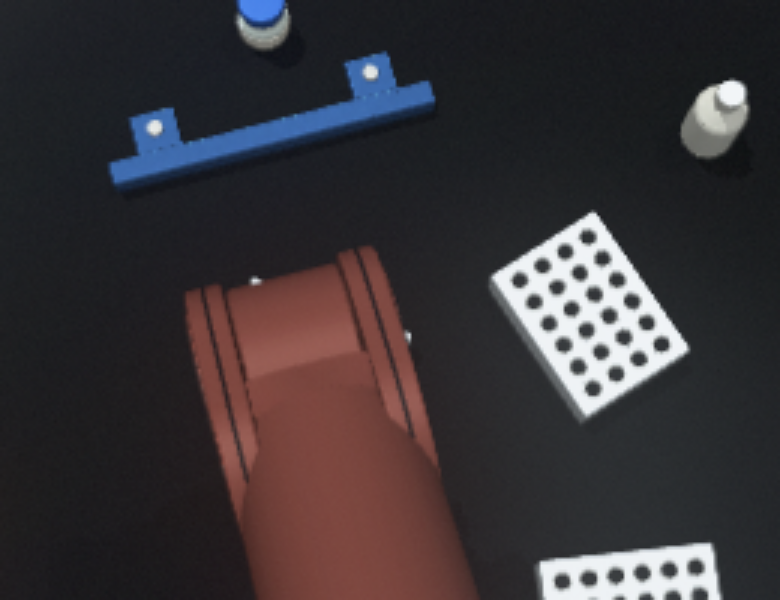

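The top view is hidden by the arm now, but the scene-camera fit is clean (cost 25): 54.6°, centre (-173, 19).

{"name": "step_arm", "arguments": {
  "moves": "0.7 0.2 0 0 -1; 0 0 4 0 -1; 0 0 4 0 -1; 0 0 0 0 -1; 0.29 -0.41 0 0 -1; 0.28 -0.41 0 0 -1; 0.27 -0.42 0 0 -1; 0.26 -0.43 0 0 -1; 0.24 -0.44 0 0 -1; 0.22 -0.45 0 0 -1; 0.2 -0.46 0 0 -1"
}}

```text
time_s: 7.5
position: [0.4633, 0.0018, 0.0454]
tool_rot: [0.765, -0.644, -0.0, 0.0]
contact_force: [-4.9, -0.4, 2.7]
gripper_width: 0.006
```

```bash
python3 -c "
from h import *
tool();wfit([-.16,.02,65],['scene'])"
```

```text
t 7.5 tool F mm [-222.7    7.2] z 45.4 yaw err -0.01 force [-4.9 -0.4  2.7] w 0.01
wfit F mm [-154.8   16.7] deg 64.4 90.0
```

{"name": "step_arm", "arguments": {
  "moves": "1.0 0.5 0 0 -1; 0.3 -0.4 0 0 -1; 0.3 -0.4 0 0 -1; 0.25 -0.43 0 0 -1; 0.2 -0.45 0 0 -1; 0.2 -0.45 0 0 -1; 0.2 -0.45 0 0 -1"
}}

```text
time_s: 8.25
position: [0.4882, -0.0186, 0.0453]
tool_rot: [0.766, -0.643, -0.0, -0.0]
contact_force: [-2.7, -1.2, 1.0]
gripper_width: -0.004
```

```bash
python3 -c "
from h import *
tool();wfit([-.145,.02,75],['scene'])"
```

```text
t 8.25 tool F mm [-201.7  -17.1] z 45.3 yaw err 0.0 force [-2.7 -1.2  1. ] w -0.0
wfit F mm [-136.4   17.6] deg 79.1 87.0
```

{"name": "step_arm", "arguments": {
  "moves": "0 1.4 0 0 -1; -1.75 0 0 0 1; -1.75 0 0 0 1; 0 0 0.3 0 1; 0 0 0.3 0 1; 0 0 0.4 0 1; 0 0 0 0 1; 0 0 0 0 1; 0 0 0 0 1; 0 0 0 0 1"
}}

```text
time_s: 9.3
position: [0.4681, 0.0134, 0.0354]
tool_rot: [0.765, -0.644, 0.0, -0.0]
contact_force: [-0.1, 0.2, -0.1]
gripper_width: 0.997
```

```bash
python3 -c "
from h import *
tool();wfit([-.136,.0176,79],['scene'])
cv2.imwrite('pics/s5.png',cv2.resize(r.get_image('scene')[160:320,220:430],None,fx=3.6,fy=3.6)[...,::-1])"
```

```text
t 9.3 tool F mm [-216.1   17.8] z 35.4 yaw err -0.02 force [-0.1  0.2 -0.1] w 1.0
wfit F mm [-135.4   18. ] deg 79.2 99.0
```

View pics/s5.png

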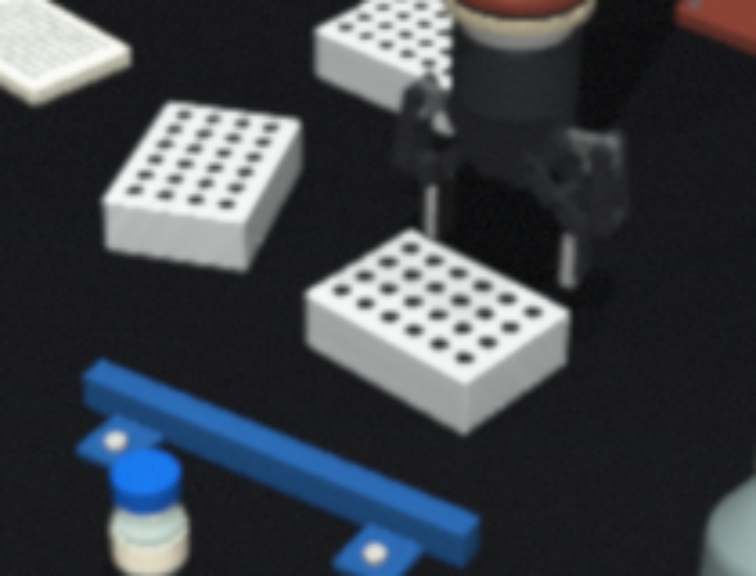

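The scene view shows both open fingers standing clear behind the block, with the block still well clear of the rail. Next is a two-finger push to square it.

{"name": "step_arm", "arguments": {
  "moves": "0 -0.5 0 0 1; 0 -0.5 0 0 1; 0 -0.4 0 0 1; 0 -0.4 0 0 1; 0 -0.4 0 0 1; 0 -0.4 0 0 1; 0 -0.4 0 0 1; 0 -0.4 0 0 1; 0 -0.3 0 0 1; 0 -0.3 0 0 1; 0 -0.3 0 0 1"
}}

```text
time_s: 10.5
position: [0.5102, 0.0211, 0.0353]
tool_rot: [0.766, -0.643, -0.0, 0.0]
contact_force: [-4.0, -0.4, 1.1]
gripper_width: 0.999
```

```bash
python3 -c "
from h import *
tool();wfit([-.12,.0176,87],['scene'])
s=r.sense();print(s['moment'])"
```

```text
t 10.5 tool F mm [-173.3   18.2] z 35.3 yaw err 0.02 force [-4.  -0.4  1.1] w 1.0
wfit F mm [-116.3   25.6] deg 89.9 95.0
[-0.14489739  0.39611785  0.0200464 ]
```

{"name": "step_arm", "arguments": {
  "moves": "0 -0.5 0 0 1; 0 -0.5 0 0 1; 0 -0.5 0 0 1; 0 -0.5 0 0 1; 0 -0.5 0 0 1; 0 -0.5 0 0 1; 0 -0.5 0 0 1; 0 -0.5 0 0 1; 0 -0.5 0 0 1; 0 -0.5 0 0 1; 0 -0.3 0 0 1; 0 -0.2 0 0 1"
}}

```text
time_s: 11.75
position: [0.5648, 0.0304, 0.0353]
tool_rot: [0.765, -0.643, -0.0, 0.0]
contact_force: [-3.1, -0.6, 0.6]
gripper_width: 0.997
```

```bash
python3 -c "
from h import *
tool();wfit([-.06,.0256,89],['scene'])
s=r.sense();print(s['moment'])"
```

```text
t 11.75 tool F mm [-117.9   17.9] z 35.3 yaw err -0.0 force [-3.1 -0.6  0.6] w 1.0
wfit F mm [-65.   24.6] deg 91.4 144.5
[-0.04319768  0.21187094 -0.02076361]
```

```bash
python3 -c "
from h import *
a=r.get_image('wrist');b=cv2.resize(r.get_image('scene')[200:320,240:400],(640,480))
cv2.imwrite('pics/m6.png',cv2.resize(np.hstack([a,b]),(800,300))[...,::-1]);cv2.imwrite('pics/w6.png',cv2.resize(a[60:300],(800,300))[...,::-1])
cv2.imwrite('pics/m6.png',np.vstack([cv2.resize(a[60:300],(800,300)),cv2.resize(r.get_image('scene')[200:305,210:490],(800,300))])[...,::-1])"
```

```text
(no output)
```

View pics/m6.png

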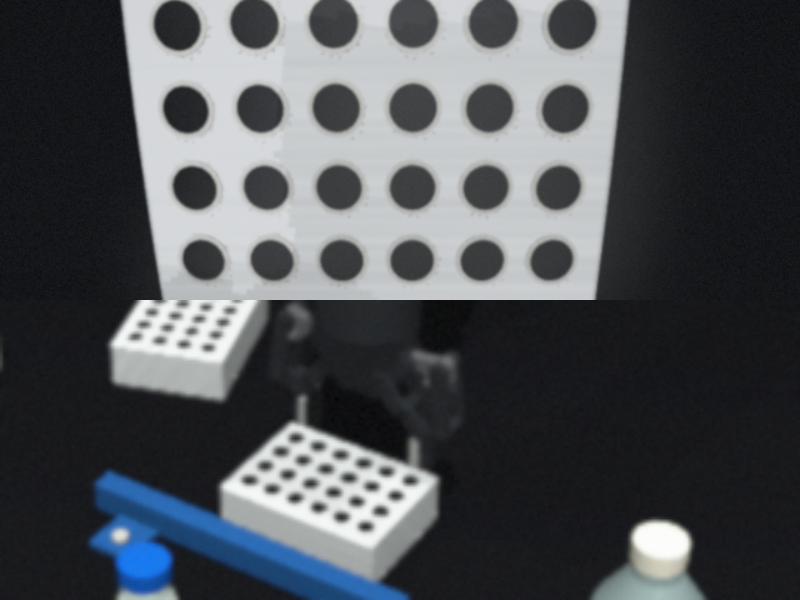

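The wrist view shows the well rows level (rows at 187 and 24 are flat within about 1 px), so the block is square to the tool and therefore to the rail. There is still a gap to close, which I'll do gently.

{"name": "step_arm", "arguments": {
  "moves": "0 -0.3 0 0 1; 0 -0.3 0 0 1; 0 -0.2 0 0 1; 0 -0.2 0 0 1; 0 -0.1 0 0 1; 0 -0.1 0 0 1; 0 -0.1 0 0 1"
}}

```text
time_s: 12.65
position: [0.5772, 0.0325, 0.0354]
tool_rot: [0.765, -0.643, -0.0, 0.0]
contact_force: [-5.4, -0.7, 3.7]
gripper_width: 1.0
```

{"name": "step_arm", "arguments": {
  "moves": "0 -0.1 0 0 1; 0 -0.1 0 0 1; 0 0 0 0 1"
}}

```text
time_s: 12.95
position: [0.5784, 0.0327, 0.0352]
tool_rot: [0.765, -0.644, -0.001, 0.001]
contact_force: [-7.4, -2.0, 6.1]
gripper_width: 1.0
```

{"name": "step_arm", "arguments": {
  "moves": "0 -0.1 0 0 1; 0 -0.05 0 0 1; 0 0 0 0 1"
}}

```text
time_s: 13.25
position: [0.5785, 0.0327, 0.0349]
tool_rot: [0.765, -0.644, -0.002, 0.002]
contact_force: [-13.5, -1.0, 9.1]
gripper_width: 0.998
```

The force has risen to 13.5 N and the tool has stopped advancing, so the block is against the rail. Backing straight off, then up and aside.

{"name": "step_arm", "arguments": {
  "moves": "0 0.3 0 0 1; 0 1 0 0 1; 0 2 0 0 1; 0 2 0 0 1; 0 0 -4 0 1; 0 0 -4.5 0 1; 0 0 -4.5 0 1; 4 0 0 0 1; 4.5 0 0 0 1; 4.5 0 0 0 1; 4.5 0 0 0 1; 4 0 0 0 1"
}}

```text
time_s: 14.45
position: [0.5656, -0.1903, 0.1657]
tool_rot: [0.765, -0.644, 0.001, -0.0]
contact_force: [1.3, -0.2, 0.1]
gripper_width: 0.999
```

{"name": "step_arm", "arguments": {
  "moves": "4.5 0 0 0 1; 4.5 0 0 0 1; 4 0 0 0 1; 0 0 0 0 1; 0 0 0 0 1"
}}

```text
time_s: 14.95
position: [0.5876, -0.3169, 0.165]
tool_rot: [0.765, -0.644, 0.0, -0.0]
contact_force: [0.3, 0.5, -0.1]
gripper_width: 0.999
```

Run:
```python
from h import *
tool();im=blk([-.046,.025]);blkc([-.046,.025,90])
for l in("bottle","wash","jar","rack","plate"):
    d=r.mark_of("top",l)[:1] ;print(l,[(x['confidence'],p2w("top",[np.array(x['xy'])*[640,480]],0)[0,:2].round(3)) for x in d])
a=cv2.resize(im[120:290,210:440],(800,592));cv2.imwrite('pics/f7.png',a[...,::-1])
```

```text
t 14.95 tool F mm [-155.2 -328.1] z 165.0 yaw err -0.12 force [ 0.3  0.5 -0.1] w 1.0
block F mm [-48.   24.9] long axis vs rail (0=square) 0.0 [ 92.9 124.6]
block F mm [-47.8  24.3] long axis deg in F 89.5 cost 46.0
bottle [(0.68, array([0.637, 0.315]))]
wash [(0.78, array([ 0.662, -0.296]))]
jar [(0.66, array([0.784, 0.032]))]
rack [(0.84, array([0.427, 0.396]))]
plate [(0.36, array([0.69, 0.03]))]
```

View pics/f7.png

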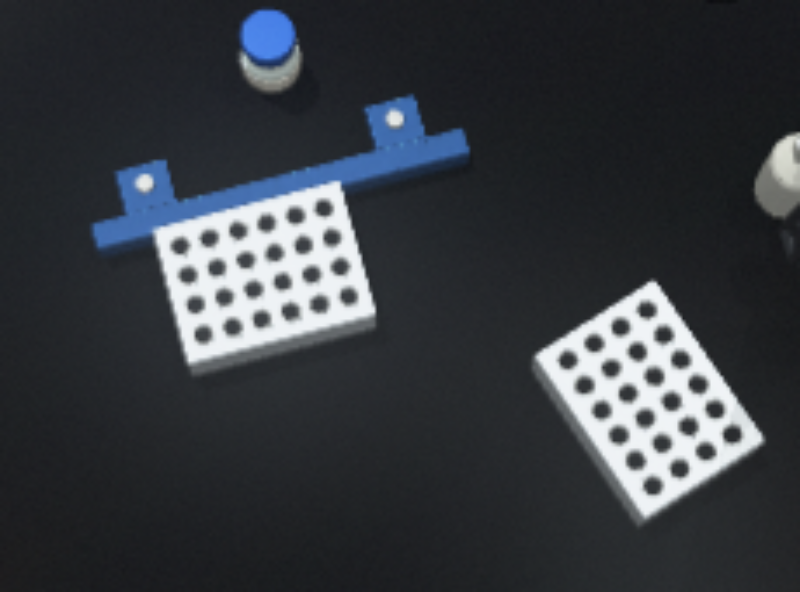

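The picture shows the block's long side lying along the rail with rail to spare at both ends. I'll check parallelism and the gap along the seam numerically.

Run:
```python
from h import *
im=r.get_image("top").astype(float)
g=im[...,0] # red: block bright, rail dark
def seam(dx,z):
    out=[]
    return out
ys=np.linspace(-.03,.08,23);E=[];
for y in ys:
    f=np.linspace(-.02,.012,161);P=np.array([[*(FO+FR@[a,y]),.038] for a in f]);px=w2p("top",P).astype(np.float32)
    v=cv2.remap(g.astype(np.float32),px[None,:,0],px[None,:,1],cv2.INTER_CUBIC)[0]
    k=np.nonzero((v[:-1]>=140)&(v[1:]<140))[0];E.append(f[k[-1]]*1000 if len(k) else np.nan)
E=np.array(E);p=np.polyfit(ys,E,1);print("block far edge fx mm",E.round(1),"slope deg",np.degrees(np.arctan(p[0]/1000)))
b=im[...,2];F=[];ys2=np.r_[np.linspace(-.115,-.045,15),np.linspace(.1,.12,5)]
for y in ys2:
    f=np.linspace(-.012,.012,121);P=np.array([[*(FO+FR@[a,y]),.024] for a in f]);px=w2p("top",P).astype(np.float32)
    v=cv2.remap(b.astype(np.float32),px[None,:,0],px[None,:,1],cv2.INTER_CUBIC)[0]
    k=np.nonzero((v[:-1]<118)&(v[1:]>=118))[0];F.append(f[k[-1]]*1000 if len(k) else np.nan)
F=np.array(F);q=np.polyfit(ys2[~np.isnan(F)],F[~np.isnan(F)],1);print("rail face fx mm",F.round(1),"slope deg",np.degrees(np.arctan(q[0]/1000)))
```

```text
block far edge fx mm [-1.2 -0.8 -1.4 -0.8 -1.2 -1.  -1.  -1.4 -0.8 -1.2 -0.6 -1.4 -1.2 -1.2
 -1.2 -0.8 -1.2 -1.  -1.4 -1.  -1.2 -1.  -1. ] slope deg -0.015852586812544766
rail face fx mm [-0.8 -0.4 -0.4 -0.4 -0.8 -0.6 -0.6 -0.8 -0.4 -1.  -0.6 -0.6 -0.6 -0.8
 -0.6 -0.6 -0.6 -0.8 -0.4 -0.6] slope deg 0.0024103395398820996
```

```bash
python3 -c "
from cell import r
print(r.job_done(), r.sense()['time_s'])"
```

```text
the job is handed in; nothing more can be done
the job is handed in; nothing more can be done
```

The block is seated flat against the rail and the job is handed in. The last reading before hand-in was about 15 s of the 67 s. I turned it corner by corner with the closed fingers (first the far end, then the near end from behind). Two open fingers then squared it 70 mm clear of the rail (fit 89.9°), pushed it up, and I backed off and moved aside.

**Seating:**
- **Contact:** on the final push the tool stopped advancing and the force rose to 13.5 N, above the 3–7 N the block slides under.
- **Top camera:** the block's long edge and the rail face are parallel within about 0.02°. They read about 0.5 mm apart, which is inside the 2 mm calibration error.
- **Ends:** the block is centred about 25 mm from the rail's middle, leaving roughly 38 mm of rail or more at each end.

**Checks that disagreed:**
- Close to the rail, the scene-camera fit read 91.4°, probably because the rail hid part of the block. The wrist and top views showed it square.
- The top-camera fits put the block's origin about 48 mm in front of the rail face instead of 46 mm, also within calibration error.
- A second top-camera fit read 89.5°, against 0.0° off square from the outline fit and 0.02° from the edge check.

**Bystanders:** the bottle, wash bottle, jar and rack were re-found within 4–9 mm of their starting places, which I take as detector scatter. The plate was not re-found (its only detection was a weak false one on the block). It stood well away from the pushing, though I made no final check of it.

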